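Third hand at the tongue-and-fork joint

TASK

Fit the loose oak rail to the forked block in the assembly jig: lay it flat on the jig's bed with its tongue toward the fork, slide the tongue fully home, and press on until the fork's pointers stand between the two brass ribs of the pressure gauge, never to the end of the spring's travel. Finish while still holding the rail there with that steady push, so that I can pin the joint; your program ends holding, nothing is let go. Leave the mallet, the dowel and the oilstone alone.

Things in the scene. Friction and masses are not known exactly. Their poses are not given: they have to be found in the camera images.
- rail_mid (a point): Centre (half-way up) of the loose pale-wood rail, a block 100 long (its x) x 40 wide (y) x 36 mm high (z), 0.08 to 0.17 kg, lying on the bench in any direction. At its +x end a round-nosed tongue, 20 mm wide, as high as the block, stands out 22 mm beyond the end; the other end is plain. Grasp it across its 40 mm width.
- rail_shoulder (a point): Middle of the rail's +x end face (the shoulder at the root of the tongue), 50 mm ahead of rail_mid on the rail's x axis, half-way up; same axes as the rail.
- bed (a point): Point on top of the bed of the jig (fixed; place and yaw vary), on its centre line, 14 mm above the bench. x: pushing direction, to fork and spring. Plywood bed 124 mm wide, clear from 90 mm behind this point to the fork mouth 105 mm ahead. From 100 mm ahead, side rails 16 mm high with brass ribs 10 mm higher stand 41 to 57 mm either side of the centre line; then an end post 44 mm high.
- fork_mouth (a point): Middle of the mouth of the forked wooden block, 18 mm above the bed, between its two prong tips; moves with it. x: pushing direction. The slot is 26 mm wide, 27 mm deep, open above and to -x; each prong 22 mm thick, the block 38 mm high. The tongue is fully home when the rail's shoulder touches both prong tips, so that rail_shoulder coincides with fork_mouth.
- fork (a joint): Travel of the forked block on its spring (m): 0 at rest, 0.030 at its end, growing as it is pushed along the jig's x. The spring pushes back with 3 N at 0 plus 0.4 N per mm. A steel pointer on each side of the block stands midway between the two brass ribs at 0.016 (9.4 N): aim there; it is still between them from 0.0105 to 0.0215.
- dowel (a point): Loose wooden dowel 12 x 80 x 10 mm lying on the bench, to be left alone; its centre.
- oilstone (a point): Loose oilstone in its wooden holder, 62 x 205 x 35 mm, lying at the left of the bench, to be left alone; its centre.
- mallet (a point): Loose wooden mallet 120 x 260 x 69 mm lying at the back of the bench, to be left alone; the centre of its underside's outline.
Mind the look-alikes: they are no part of the job. There is more than one size of the part that bears rail_mid; the job needs the smaller.

How it is judged:
At the end, for the whole second after the job is handed in: Through the last second: rail flat on the bed (6 mm) and in line (0.12 rad), tongue toward the fork, shoulder within 4 mm of the prong tips and 6 mm of the centre line; fork at rest at 10 to 22 mm travel, pushed with 4 to 15 N; the fingers press the rail (over 1 N) (x of rail_shoulder in the frame of fork_mouth between -0.004 and 0.004 m and y of rail_shoulder in the frame of fork_mouth between -0.006 and 0.006 m and z of rail_shoulder in the frame of fork_mouth between -0.005 and 0.006 m and angle between the x axis of rail_mid and the x axis of fork_mouth, either way round below 0.12 rad and angle between rail_mid's own z axis and vertical below 0.12 rad and value of joint fork between 0.01 and 0.022 m and velocity of joint fork between -0.01 and 0.01 m/s and contact force between rail and fork between 4 and 15 N and contact force between the fingers and rail above 1 N); the arm keeps its last pose, push and grip.
It fails at once if the fork is driven to the end of its spring's travel (value of joint fork above 0.0275 m).
It fails at once if the dowel is disturbed (distance of dowel from where it was at the start of the episode above 0.03 m).
It fails at once if the oilstone is disturbed (distance of oilstone from where it was at the start of the episode above 0.03 m).
It fails at once if the mallet is disturbed (distance of mallet from where it was at the start of the episode above 0.03 m).
It also fails if it takes over 42 s, if anything falls off the work surface, if the arm or the gripper's body presses on something with over 40 N, if the wrist force passes 120 N, or if a joint passes its speed limit or range.

ROBOT

A 6-joint arm with a two-finger parallel gripper is mounted at the origin on a cart in front of the work surface, level with it; the furniture and walls round the work are solid. World frame = base frame: x ahead of the robot, y to its left, z up, the work surface at z = 0. Lengths are in m, angles in rad, forces in N, time in s.
With the tool pointing down it reaches from about 0.35 to 0.975 m from the base axis. Payload 4.9 kg.
Tool frame: the origin (TCP) lies on the centre line of the jaws, within the pads' length; the fingertips stand manip.tcp_to_tips ahead of it and the grasp point (between the pads) is the TCP (manip.tcp_to_tips is the distance from the TCP to the fingertips, in m); y points along the fingers, z is the direction in which the jaws open and shut, and the axes are right-handed (so a half turn about y gives the same grasp; the last joint's range is limited). The gripper opens to 85 mm and grips with 20 to 120 N. Pads are 22 mm wide; open, the fingers measure 114 mm over their backs; the gripper's body (76 mm by 85 mm) begins 54 mm behind the grasp point. The pads swing forward as they close: fully open they stand 13 mm farther back than shut.
Start: joints at [-1.386, 0.053, 1.613, -0, 1.476, -0.119], TCP at [0.187, -0.596, 0.25] pointing down, gripper open.
Joint ranges: [-3.01, 3.01], [-1.01, 2.22], [0.06, 2.58], [-1.02, 4.17], [0.09, 2.62], [-3.14, 3.14]. Speed limits (rad/s): [2.57, 2.57, 3.14, 3.14, 3.14, 3.14].

INTERFACE

Orientations are given as a unit quaternion [w, x, y, z].
In Python, from plant import manip gives the robot as it stands.
- The arm moves only by the tool apply_moves, never from a script. Its argument "moves" is a list of rows, each a list of 7 numbers: the gripper's target within -1 to 1 (shut at 1, half-way at 0, fully open at -1), then the shift along the tool's x, y, z in mm, then the turn, a rotation vector about the tool's x, y, z in degrees. A call has 1 to 20 rows; each row shifts and turns the commanded pose from where the row before left it, along the tool's axes as they then stand; what a row does not reach is not made up. A row lasts 1/10 s, in which the tool goes at most 50 mm and 8.59 degrees, less where a joint would pass 70% of its speed; a pose out of reach is approached as far as the arm can. A call with a gripper value outside its range is refused whole. The fingers move at their own pace and stop on an object; the grip force is fixed at half the most. Time passes only in rows, so rows that do not move let the fingers close. It gives the time, the measured TCP pose, the force and the opening at its end, in the units of the state.
- manip.state(): the state, without advancing time (a new reading comes with each control period).
- manip.grab_frame(name): name is "scene" or "top"; returns the picture (384x512x3 uint8, blue, green, red); there is no depth.
- manip.calibration(name): a dict with "mtx" (3x3 intrinsics, pixels), "distortion" ([k1, k2, p1, p2, k3] as OpenCV has them; the pictures are not rectified), "T" (4x4, takes a point from camera to world coordinates). Camera axes: x right, y down, z forward; pixel columns grow to the right and rows downward; lengths in m; the calibration is good to about 2 mm. A picture is of the moment at which its call begins. calibration takes no time and is no camera call.
- manip.job_done(): hands the job in, once; it reports no verdict.
The state is a dict: "time": time; "joint_pos": joint angles; "joint_vel": joint speeds; "joint_efforts": joint torques, N m; "tool_pos": TCP position; "tool_rot": TCP orientation; "contact_force": force on the tool from outside, world axes, zero at the start; "ft_torque": the same for the moment, N m; "gripper_width": opening from 0.0 (shut) to 1.0 (fully open).
Only numpy, scipy, OpenCV 4.12 (cv2) and the standard library are available. Lean on these libraries where they do the work, as an engineer would, in place of code of your own. Each camera call takes 0.05 s, during which the arm holds its last target. There are 200 camera calls.

## Working session

There is one attempt and no reset: what is moved stays moved. The work goes in short steps, Python scripts to look and compute and a tool call to move; the robot and the scene stay as the last step left them, time stands still between calls to the robot, and variables do not carry over. Pictures are saved under pics/ and viewed, about 8 in all and at most 12, crops included, and the job is handed in when it is done.

Besides the shell and the picture viewer there is one more tool, called after "Emit:" as name([rows], argument=value, ...), one row to a line, values as JSON. apply_moves: Moves the arm, as the interface text tells. Its arguments: {"type":"object","properties":{"moves":{"type":"array","items":{"type":"array","items":{"type":"number"}}}},"required":["moves"]}

```bash
mkdir -p pics
python3 - <<'E'
from plant import manip
import cv2,numpy as np
for n in("scene","top"):
    cv2.imwrite(f"pics/{n}0.png",cv2.resize(manip.grab_frame(n),(800,600)))
    c=manip.calibration(n);print(n,np.round(c["mtx"],1).tolist(),c["distortion"],np.round(c["T"],3).tolist())
s=manip.state();print({k:np.round(v,3).tolist() for k,v in s.items()},manip.tcp_to_tips)
E
```

```text
scene [[463.7, 0.0, 255.7], [0.0, 463.7, 188.8], [0.0, 0.0, 1.0]] [0.01713356 0.         0.         0.         0.        ] [[-0.605, -0.382, 0.699, -0.547], [-0.796, 0.295, -0.528, 0.905], [-0.004, -0.876, -0.482, 0.839], [0.0, 0.0, 0.0, 1.0]]
top [[476.4, 0.0, 258.4], [0.0, 476.4, 194.4], [0.0, 0.0, 1.0]] [-0.07120142  0.          0.          0.          0.        ] [[-0.005, -0.995, 0.095, 0.472], [-1.0, 0.004, -0.019, 0.052], [0.018, -0.095, -0.995, 1.445], [0.0, 0.0, 0.0, 1.0]]
{'time': 0.1, 'joint_pos': [-1.386, 0.053, 1.614, 0.0, 1.476, -0.119], 'joint_vel': [-0.001, -0.001, -0.002, 0.001, -0.001, 0.0], 'joint_efforts': [0.0, -39.49, -37.136, -0.0, 0.004, 0.0], 'tool_pos': [0.187, -0.596, 0.249], 'tool_rot': [0.107, -0.107, 0.7, -0.698], 'contact_force': [0.01, -0.113, -0.041], 'ft_torque': [-0.021, -0.007, 0.038], 'gripper_width': 0.998} 0.019
```

View pics/scene0.png

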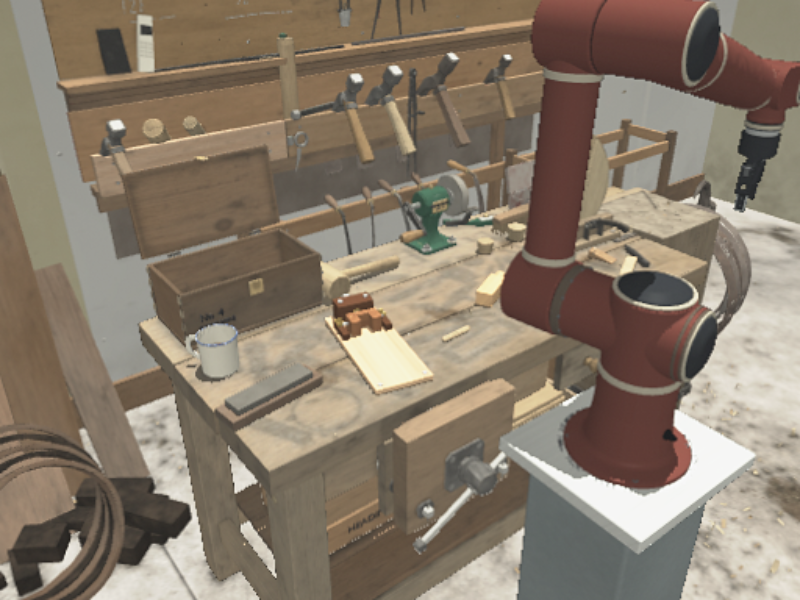

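View pics/top0.png

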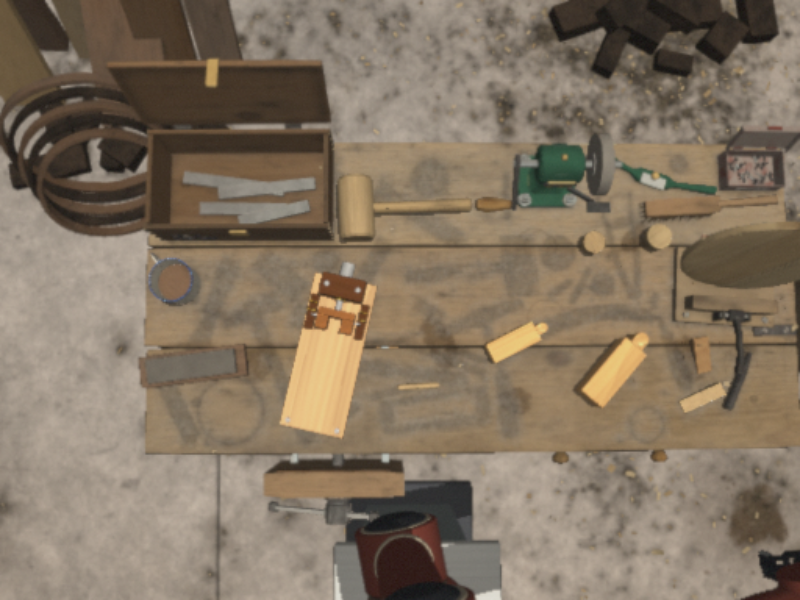

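Top view (800x600 scale): the jig is at (330,350), with its fork at about (335,318) pointing up the picture. Possible rails are the tongued block at (515,342), the bigger tongued block at (613,368), a pale slat at (705,397) and a brown block at (700,355). The dowel is at (418,386). I'll measure them and crop.

```bash
cat > h.py <<'E'
from plant import manip
import cv2,numpy as np
def ray(n,uv,z):
    c=manip.calibration(n);T=np.array(c["T"])
    p=cv2.undistortPoints(np.float64(uv).reshape(-1,1,2),np.array(c["mtx"]),np.array(c["distortion"])).reshape(-1,2)
    d=np.c_[p,np.ones(len(p))]@T[:3,:3].T; o=T[:3,3]
    return o+d*((z-o[2])/d[:,2])[:,None]
def proj(n,P):
    c=manip.calibration(n);T=np.linalg.inv(np.array(c["T"]))
    return cv2.projectPoints(np.float64(P).reshape(-1,1,3),cv2.Rodrigues(T[:3,:3])[0],T[:3,3],np.array(c["mtx"]),np.array(c["distortion"]))[0].reshape(-1,2)
E
python3 - <<'E'
from h import *
im=manip.grab_frame("top");cv2.imwrite("pics/raw.png",im)
hsv=cv2.cvtColor(im,cv2.COLOR_BGR2HSV)
for u,v in[(515,342),(613,368),(705,397),(320,380),(418,386),(450,330)]:print(u,v,hsv[int(v*.64),int(u*.64)])
m=((hsv[...,2]>185)&(hsv[...,1]>70)).astype(np.uint8)*255
cs,_=cv2.findContours(m,cv2.RETR_EXTERNAL,cv2.CHAIN_APPROX_NONE)
for c in cs:
    if cv2.contourArea(c)<60:continue
    P=ray("top",c,0.036)[:,:2]
    r=cv2.minAreaRect(np.float32(P*1000));print(cv2.contourArea(c),cv2.minAreaRect(c)[0],"mm",np.round(r[0]),np.round(r[1]),round(r[2],1))
a=cv2.resize(im[195:270,300:430],None,fx=6,fy=6,interpolation=cv2.INTER_CUBIC)
b=cv2.resize(im[160:285,165:260],None,fx=4.8,fy=4.8,interpolation=cv2.INTER_CUBIC)
cv2.imwrite("pics/cropa.png",a);cv2.imwrite("pics/cropb.png",b)
E
```

```text
515 342 [ 21 120 234]
613 368 [ 20 121 234]
705 397 [ 17 103 206]
320 380 [ 19 106 234]
418 386 [ 18 104 192]
450 330 [ 17  72 128]
193.5 (449.3066101074219, 254.15696716308594) mm [ 425. -546.] [24. 88.] 23.2
803.5 (395.8524169921875, 234.37705993652344) mm [ 486. -384.] [ 53. 162.] 48.5
431.5 (331.70001220703125, 216.90003967285156) mm [ 539. -192.] [ 38. 120.] 25.9
2656.0 (209.62281799316406, 226.959716796875) mm [512. 169.] [121. 294.] 77.1
81.0 (424.1500549316406, 151.54998779296875) mm [ 736. -480.] [29. 40.] 69.2
124.5 (227.243896484375, 130.6951141357422) mm [800. 118.] [109.  25.] 6.4
```

View pics/cropa.png

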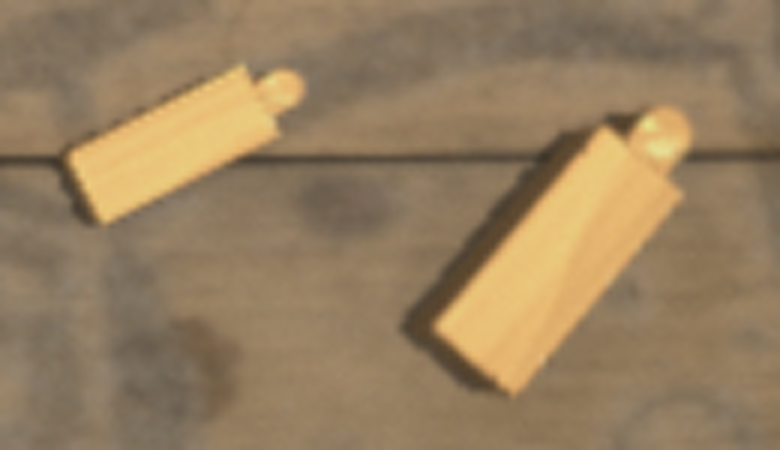

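View pics/cropb.png

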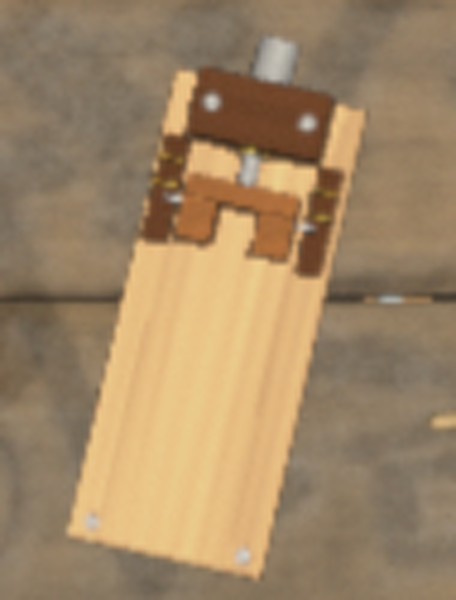

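The crop shows the small rail (tongue at crop (285,88)). Its measured 120x38 mm outline matches 122x40, while the larger one is 162x53 and is rejected. The jig crop shows the prong tips at (173,238), (207,246), (249,253) and (290,262), the pointers at (175,198) and (307,230), and the bed's near corners at (68,535) and (262,578).

Run:
```python
from h import *
from scipy.spatial.transform import Rotation as R
def px(p,s,o): return (np.float64(p)+.5)/s-.5+np.array(o)
A=px([(68,155),(105,224),(279,130),(245,66),(305,85)],6,(300,195))
P=ray("top",A,.036)*1000;print(np.round(P))
print("len",np.linalg.norm(P[2]-P[1]),np.linalg.norm(P[3]-P[0]),"wid",np.linalg.norm(P[1]-P[0]),np.linalg.norm(P[3]-P[2]))
d=P[2]+P[3]-P[0]-P[1];print("rail mid",P[:4].mean(0),"yaw",np.degrees(np.arctan2(d[1],d[0])))
F=ray("top",px([(173,238),(207,246),(249,253),(290,262)],4.8,(165,160)),.052)*1000
print("tips",np.round(F,1).tolist(),"mouth",F.mean(0),"w",np.diff(F,axis=0)[:,:2].tolist())
B=ray("top",px([(68,535),(262,578),(365,108),(180,70)],4.8,(165,160)),.014)*1000
d=(B[2]+B[3]-B[0]-B[1]);print("bed",np.round(B,1).tolist(),"yaw",np.degrees(np.arctan2(d[1],d[0])),np.linalg.norm(B[1]-B[0]))
yaw=np.arctan2(d[1],d[0]);u=np.array([np.cos(yaw),np.sin(yaw)])
near=B[:2].mean(0);print("near",near,"near+195",near[:2]+195*u)
w=manip.state()["tool_rot"];print(R.from_quat(np.roll(w,-1)).as_matrix().round(3))
```

```text
[[ 529. -130.   36.]
 [ 495. -148.   36.]
 [ 540. -235.   36.]
 [ 572. -219.   36.]
 [ 563. -249.   36.]]
len 98.84066624584088 99.16032230179471 wid 38.52131662073174 35.84362117627687
rail mid [ 533.99769309 -182.87787776   36.        ] yaw -63.08588572027327
tips [[562.4, 195.1, 52.0], [557.4, 174.4, 52.0], [553.1, 148.8, 52.0], [547.5, 123.8, 52.0]] mouth [555.0906078  160.50603736  52.        ] w [[-4.963403268568641, -20.748245827748974], [-4.371483871709415, -25.603981318497915], [-5.5897425327656265, -24.981166754756458]]
bed [[380.6, 263.3, 14.0], [353.7, 143.0, 14.0], [646.4, 78.6, 14.0], [671.0, 195.2, 14.0]] yaw -12.80422799736655 123.24116378532835
near [367.18040377 203.18501397  14.        ] near+195 [557.33133936 159.96902511]
[[-0.954 -0.     0.299]
 [-0.299  0.002 -0.954]
 [-0.    -1.    -0.002]]
```

Rail mid is about (534,-183) with yaw -63°. Fork mouth is about (556,160) with jig yaw -12.8°. Both mouth estimates agree within 2 mm and the sizes match, so I'm moving above the rail.

Emit:
apply_moves([
  [-1,-32.5,0,-20.7,0,0,0],
  [-1,-32.5,0,-20.7,0,0,0],
  [-1,-32.5,0,-20.7,0,0,0],
  [-1,-32.5,0,-20.7,0,0,0],
  [-1,-32.5,0,-20.7,0,0,0],
  [-1,-32.5,0,-20.7,0,0,0],
  [-1,-32.5,0,-20.7,0,0,0],
  [-1,-32.5,0,-20.7,0,0,0],
  [-1,-32.5,0,-20.7,0,0,0],
  [-1,-32.5,0,-20.7,0,0,0],
  [-1,-32.5,0,-20.7,0,0,0],
  [-1,-32.5,0,-20.7,0,0,0],
  [-1,-32.5,0,-20.7,0,0,0],
  [-1,-32.5,0,-20.7,0,0,0],
])

```text
time: 1.55
tool_pos: [0.5351, -0.1822, 0.25]
tool_rot: [0.107, -0.107, 0.699, -0.699]
contact_force: [0.6, -1.8, -1.2]
gripper_width: 1.001
```

Emit:
apply_moves([
  [-1,0,0,0,0,-8.3,0],
  [-1,0,0,0,0,-8.3,0],
  [-1,0,0,0,0,-8.3,0],
  [-1,0,0,0,0,-8.3,0],
  [-1,0,0,0,0,-8.3,0],
  [-1,0,0,0,0,-8.3,0],
  [-1,0,0,0,0,-8.3,0],
  [-1,0,0,0,0,-8.3,0],
  [-1,0,0,0,0,-8.3,0],
  [-1,0,0,0,0,-8.3,0],
  [-1,0,0,0,0,-8.3,0],
  [-1,0,0,0,0,-8.3,0],
  [-1,0,0,0,0,0,0],
  [-1,0,0,0,0,0,0],
])

```text
time: 2.95
tool_pos: [0.5343, -0.1837, 0.25]
tool_rot: [-0.602, 0.602, -0.371, 0.37]
contact_force: [-0.8, -0.2, 0.2]
gripper_width: 1.003
```

```bash
cat >> h.py <<'E'
from scipy.spatial.transform import Rotation as R
def rep(target=None,yaw=None):
    s=manip.state();M=R.from_quat(np.roll(s["tool_rot"],-1)).as_matrix();p=s["tool_pos"]
    print("t",s["time"],"tcp",np.round(np.array(p)*1000,1),"yawx",np.degrees(np.arctan2(M[1,0],M[0,0])).round(2),"down",M[:,1].round(3),"F",np.round(s["contact_force"],2),"g",round(s["gripper_width"],3),"q",np.round(s["joint_pos"],2))
    if target is not None: print("tool shift mm",(M.T@(np.array(target)-np.array(p)*1000)).round(1))
E
python3 -c "
from h import *
rep([534,-183,26])"
```

```text
t 2.95 tcp [ 534.3 -183.7  250. ] yawx -63.17 down [-0.  0. -1.] F [-0.85 -0.19  0.2 ] g 1.003 q [-0.46 -0.09  1.75  0.    1.48 -0.93]
tool shift mm [-6.00e-01  2.24e+02  1.00e-01]
```

Emit:
apply_moves([
  [-1,0,30,0,0,0,0],
  [-1,0,40,0,0,0,0],
  [-1,0,40,0,0,0,0],
  [-1,0,40,0,0,0,0],
  [-1,0,30,0,0,0,0],
  [-1,0,20,0,0,0,0],
  [-1,0,12,0,0,0,0],
  [-1,0,12,0,0,0,0],
  [-1,0,0,0,0,0,0],
  [-1,0,0,0,0,0,0],
])

```text
time: 3.95
tool_pos: [0.5351, -0.184, 0.0271]
tool_rot: [0.603, -0.603, 0.369, -0.37]
contact_force: [-1.0, 0.6, 0.8]
gripper_width: 1.0
```

```bash
python3 -c "
from h import *
rep()
im=manip.grab_frame('scene');u,v=proj('scene',[.534,-.183,.03])[0];print(u,v);u=int(u);v=int(v)
cv2.imwrite('pics/g1.png',cv2.resize(im[max(v-50,0):v+50,u-65:u+65],None,fx=6,fy=6,interpolation=2))"
```

```text
t 3.95 tcp [ 535.1 -184.    27.1] yawx -63.02 down [ 0.001 -0.001 -1.   ] F [-0.98  0.56  0.79] g 1.0 q [-0.46  0.16  1.9  -0.    1.08 -0.93]
314.0118706186936 182.13028480207004
```

View pics/g1.png

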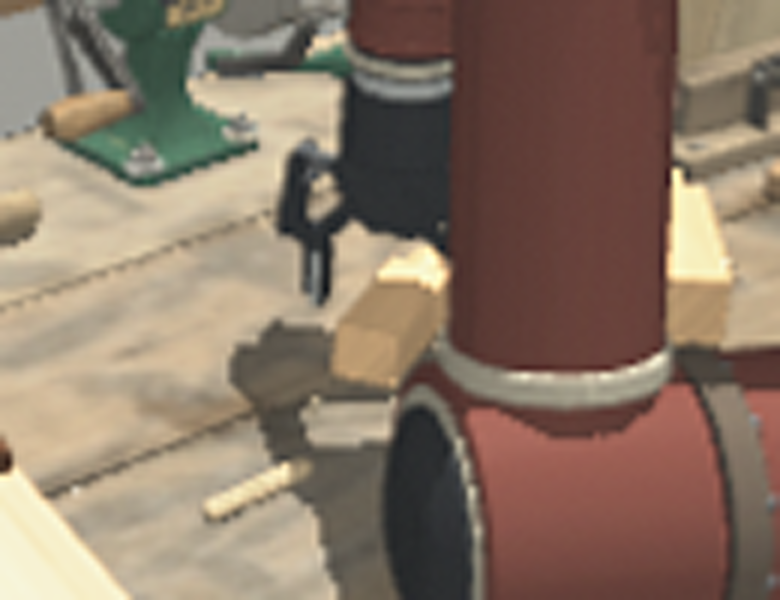

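The jaws straddle the rail: the left finger at (318,270) is clear of the rail end at (370,340), and the dowel is clear. Closing.

Emit:
apply_moves([
  [1,0,0,0,0,0,0],
  [1,0,0,0,0,0,0],
  [1,0,0,0,0,0,0],
  [1,0,0,0,0,0,0],
  [1,0,0,0,0,0,0],
  [1,0,0,0,0,0,0],
  [1,0,0,0,0,0,0],
  [1,0,0,0,0,0,0],
  [1,0,0,0,0,0,0],
  [1,0,0,0,0,0,0],
])

```text
time: 5.0
tool_pos: [0.5351, -0.1841, 0.0271]
tool_rot: [0.603, -0.603, 0.369, -0.37]
contact_force: [-0.1, 0.7, 5.0]
gripper_width: 0.459
```

Emit:
apply_moves([
  [1,0,-10,0,0,0,0],
  [1,0,-20,0,0,0,0],
  [1,0,-30,0,0,0,0],
  [1,0,-30,0,0,0,0],
  [1,0,-20,0,0,0,0],
  [1,0,-10,0,0,0,0],
  [1,0,0,0,0,-8,0],
  [1,0,0,0,0,-8,0],
  [1,0,0,0,0,-8,0],
  [1,0,0,0,0,-8,0],
  [1,0,0,0,0,-8,0],
  [1,0,0,0,0,-8,0],
  [1,0,0,0,0,-2.2,0],
  [1,0,0,0,0,0,0],
])

```text
time: 6.4
tool_pos: [0.5335, -0.1833, 0.1449]
tool_rot: [0.703, -0.702, 0.08, -0.078]
contact_force: [-0.2, 0.1, -1.0]
gripper_width: 0.458
```

Run:
```python
from h import *
yaw=np.radians(-12.8);u=np.array([np.cos(yaw),np.sin(yaw)]);m=np.array([556,160.2])
t=m-u*(50+55);print(t)   # rail mid with shoulder 55 short (tongue tip 33 short)
rep([*t,142])
```

```text
[453.6093178  183.46259225]
t 6.4 tcp [ 533.5 -183.3  144.9] yawx -12.81 down [-0.002  0.001 -1.   ] F [-0.24  0.1  -1.01] g 0.458 q [-0.46 -0.    1.85 -0.    1.3  -1.81]
tool shift mm [-159.2    3.5  339.9]
```

Emit:
apply_moves([
  [1,-7,0,14,0,0,0],
  [1,-13,0,28,0,0,0],
  [1,-13,0,28,0,0,0],
  [1,-13,0,28,0,0,0],
  [1,-13,0,28,0,0,0],
  [1,-13,0,28,0,0,0],
  [1,-13,0,28,0,0,0],
  [1,-13,0,28,0,0,0],
  [1,-13,0,28,0,0,0],
  [1,-13,0,28,0,0,0],
  [1,-13,0,28,0,0,0],
  [1,-13,0,28,0,0,0],
  [1,-9,0,18,0,0,0],
  [1,0,0,0,0,0,0],
  [1,0,0,0,0,0,0],
])

```text
time: 7.9
tool_pos: [0.4539, 0.1834, 0.1459]
tool_rot: [-0.703, 0.703, -0.079, 0.078]
contact_force: [-0.5, 0.6, -1.5]
gripper_width: 0.459
```

Emit:
apply_moves([
  [1,0,20,0,0,0,0],
  [1,0,30,0,0,0,0],
  [1,0,25,0,0,0,0],
  [1,0,15,0,0,0,0],
  [1,0,6,0,0,0,0],
  [1,0,0,0,0,0,0],
  [1,0,0,0,0,0,0],
])

```text
time: 8.6
tool_pos: [0.4555, 0.1828, 0.0512]
tool_rot: [0.703, -0.703, 0.079, -0.08]
contact_force: [-0.1, 0.2, -0.6]
gripper_width: 0.457
```

Run:
```python
from h import *
rep([453.6,183.5,42])
im=manip.grab_frame("top");cv2.imwrite("pics/t2.png",cv2.resize(im[160:285,165:260],None,fx=6,fy=4.8,interpolation=2) if 0 else cv2.resize(im[160:285,165:260],None,fx=4.8,fy=4.8,interpolation=2))
im=manip.grab_frame("scene");cv2.imwrite("pics/s2.png",cv2.resize(im[165:255,180:310],None,fx=6,fy=6,interpolation=2))
```

```text
t 8.6 tcp [455.5 182.8  51.2] yawx -12.84 down [ 0.001  0.    -1.   ] F [-0.06  0.16 -0.62] g 0.457 q [ 0.23 -0.05  2.07 -0.    1.12 -1.12]
tool shift mm [-2.   9.2  0.2]
```

View pics/t2.png

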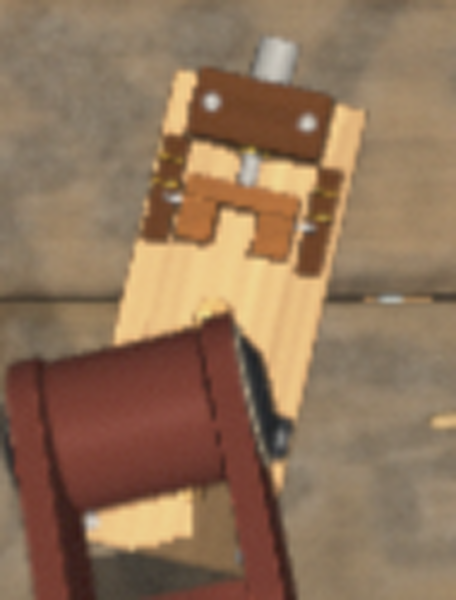

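View pics/s2.png

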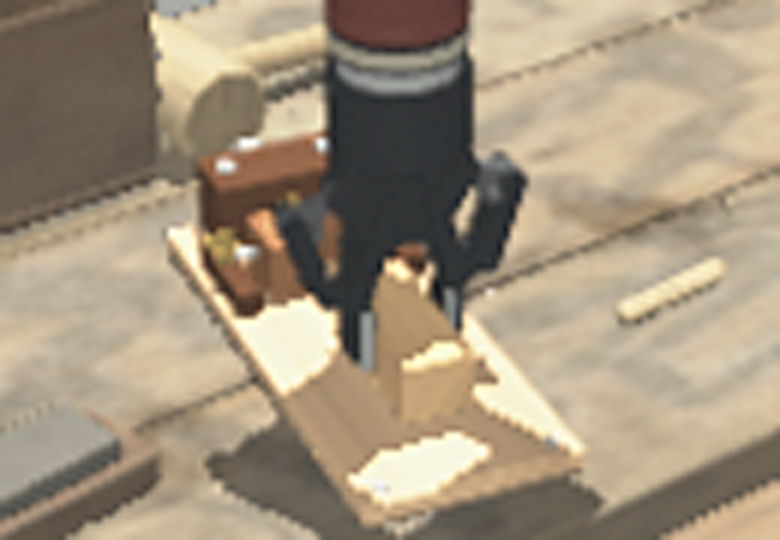

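Top crop: the tongue tip shows at about (211,300), roughly on the fork slot's line. Scene crop: the rail is held level over the bed, tongue toward the fork. Next I check its lateral offset.

Run:
```python
from h import *
im=cv2.imread("pics/t2.png");hsv=cv2.cvtColor(im,cv2.COLOR_BGR2HSV)
print(hsv[300:303:2,180:250:5].tolist())
yaw=np.radians(-12.8);u=np.array([np.cos(yaw),np.sin(yaw)]);n=np.array([-u[1],u[0]]);m=np.array([556,160.2])
for p in[(194,305),(211,298),(231,310),(212,305)]:
    P=ray("top",[(np.array(p)+.5)/4.8-.5+[165,160]],.060)[0,:2]*1000-m;print(p,"along",P@u,"lat",P@n)
P=ray("top",[(np.array(q)+.5)/4.8-.5+[165,160] for q in[(173,238),(207,246),(249,253),(290,262),(215,211),(255,218)]],.052)[:,:2]*1000-m;print((P@u).round(1),(P@n).round(1))
```

```text
[[[18, 108, 234], [19, 107, 237], [20, 103, 238], [19, 105, 237], [18, 113, 231], [18, 120, 228], [19, 119, 238], [19, 120, 235], [18, 122, 227], [18, 114, 226], [19, 109, 233], [19, 109, 237], [19, 105, 237], [21, 102, 238]], [[18, 108, 234], [19, 105, 238], [20, 103, 238], [19, 105, 237], [18, 115, 232], [19, 121, 231], [20, 122, 238], [19, 123, 236], [18, 125, 231], [17, 119, 223], [18, 112, 227], [19, 109, 237], [19, 105, 237], [20, 101, 238]]]
(194, 305) along -38.58182653546106 lat 12.958311062767228
(211, 298) along -32.221864434940564 lat 3.8796550514831885
(231, 310) along -36.65627609842244 lat -9.550131570097385
(212, 305) along -36.21248915426687 lat 2.33756071018189
[-1.5 -1.7 -0.3 -0.2 20.2 21.3] [ 35.5  14.1 -11.8 -37.4  14.2 -10.6]
```

Emit:
apply_moves([
  [1,0,5,0,0,0,0],
  [1,0,2.5,0,0,0,0],
  [1,0,1.5,0,0,0,0],
  [1,0,0,0,0,0,0],
  [1,0,0,0,0,0,0],
])

```text
time: 9.2
tool_pos: [0.4546, 0.1831, 0.0412]
tool_rot: [-0.703, 0.703, -0.079, 0.079]
contact_force: [0.4, 0.8, -1.7]
gripper_width: 0.457
```

Emit:
apply_moves([
  [1,0,1,0,0,0,0],
  [1,0,0,0,0,0,0],
  [1,0,0,0,0,0,0],
])

```text
time: 9.5
tool_pos: [0.4548, 0.1831, 0.0409]
tool_rot: [0.703, -0.703, 0.079, -0.079]
contact_force: [-3.3, -0.7, 4.7]
gripper_width: 0.458
```

Emit:
apply_moves([
  [1,5,0,0,0,0,0],
  [1,8,0,0,0,0,0],
  [1,8,0,0,0,0,0],
  [1,5,0,0,0,0,0],
  [1,3,0,0,0,0,0],
  [1,3,0,0,0,0,0],
  [1,3,0,0,0,0,0],
  [1,0,0,0,0,0,0],
  [1,0,0,0,0,0,0],
])

```text
time: 10.4
tool_pos: [0.4895, 0.1755, 0.0409]
tool_rot: [0.703, -0.703, 0.078, -0.079]
contact_force: [-0.8, 0.2, 5.2]
gripper_width: 0.456
```

Run:
```python
from h import *
rep()
im=manip.grab_frame("top");cv2.imwrite("pics/t3.png",cv2.resize(im[170:240,180:255],None,fx=8,fy=8,interpolation=2))
```

```text
t 10.4 tcp [489.5 175.5  40.9] yawx -12.79 down [ 0.002  0.    -1.   ] F [-0.84  0.19  5.19] g 0.456 q [ 0.2   0.03  2.01  0.    1.1  -1.15]
```

View pics/t3.png

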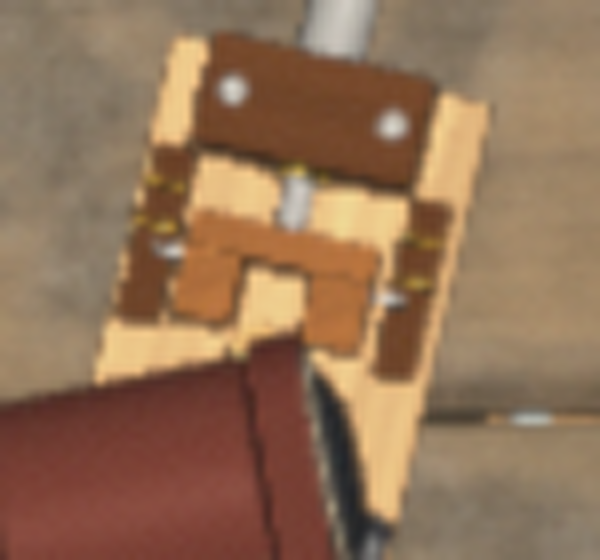

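The fork is at rest with its pointers at (168,248) and (390,298). The ribs are at (160,180)/(155,227) and (425,240)/(415,283). The tongue tip is just entering the slot at about (245,345), partly hidden by the wrist. There is light bed contact (5 N), so I relieve it slightly and continue.

Emit:
apply_moves([
  [1,0,-0.5,0,0,0,0],
  [1,3,0,0,0,0,0],
  [1,3,0,0,0,0,0],
  [1,3,0,0,0,0,0],
  [1,2,0,0,0,0,0],
  [1,0,0,0,0,0,0],
  [1,0,0,0,0,0,0],
])

```text
time: 11.15
tool_pos: [0.4994, 0.1729, 0.0409]
tool_rot: [0.703, -0.703, 0.079, -0.079]
contact_force: [-2.8, 0.9, 4.2]
gripper_width: 0.461
```

Emit:
apply_moves([
  [1,2,0,0,0,0,0],
  [1,1.5,0,0,0,0,0],
  [1,1.5,0,0,0,0,0],
  [1,0,0,0,0,0,0],
  [1,0,0,0,0,0,0],
])

```text
time: 11.65
tool_pos: [0.5041, 0.1719, 0.0409]
tool_rot: [0.703, -0.703, 0.079, -0.078]
contact_force: [-2.2, 0.0, 5.6]
gripper_width: 0.456
```

Emit:
apply_moves([
  [1,0,-0.5,0,0,0,0],
  [1,1.5,0,0,0,0,0],
  [1,1.5,0,0,0,0,0],
  [1,0,0,0,0,0,0],
  [1,0,0,0,0,0,0],
])

```text
time: 12.15
tool_pos: [0.5074, 0.1709, 0.0409]
tool_rot: [-0.703, 0.703, -0.079, 0.079]
contact_force: [0.3, -0.1, -0.7]
gripper_width: 0.457
```

Emit:
apply_moves([
  [1,1.5,0,0,0,0,0],
  [1,1.5,0,0,0,0,0],
  [1,0,0,0,0,0,0],
  [1,0,0,0,0,0,0],
])

```text
time: 12.55
tool_pos: [0.5091, 0.1705, 0.041]
tool_rot: [-0.703, 0.703, -0.08, 0.078]
contact_force: [-5.3, 0.3, 4.2]
gripper_width: 0.456
```

Emit:
apply_moves([
  [1,1.5,0,0,0,0,0],
  [1,1.5,0,0,0,0,0],
  [1,0,0,0,0,0,0],
  [1,0,0,0,0,0,0],
])

```text
time: 12.95
tool_pos: [0.5116, 0.1699, 0.041]
tool_rot: [-0.703, 0.703, -0.08, 0.077]
contact_force: [-6.5, 0.5, 6.3]
gripper_width: 0.46
```

Emit:
apply_moves([
  [1,0,-0.3,0,0,0,0],
  [1,2,0,0,0,0,0],
  [1,2,0,0,0,0,0],
  [1,2,0,0,0,0,0],
  [1,2,0,0,0,0,0],
  [1,1,0,0,0,0,0],
  [1,0,0,0,0,0,0],
  [1,0,0,0,0,0,0],
])

```text
time: 13.75
tool_pos: [0.5191, 0.1682, 0.041]
tool_rot: [-0.702, 0.703, -0.081, 0.076]
contact_force: [-11.6, 0.6, 8.2]
gripper_width: 0.46
```

Run:
```python
from h import *
rep()
im=manip.grab_frame("top");cv2.imwrite("pics/t4.png",cv2.resize(im[170:240,180:255],None,fx=8,fy=8,interpolation=2))
```

```text
t 13.75 tcp [519.1 168.2  41. ] yawx -12.76 down [-0.008  0.    -1.   ] F [-11.59   0.61   8.18] g 0.46 q [ 0.18  0.1   1.94  0.    1.11 -1.17]
```

View pics/t4.png

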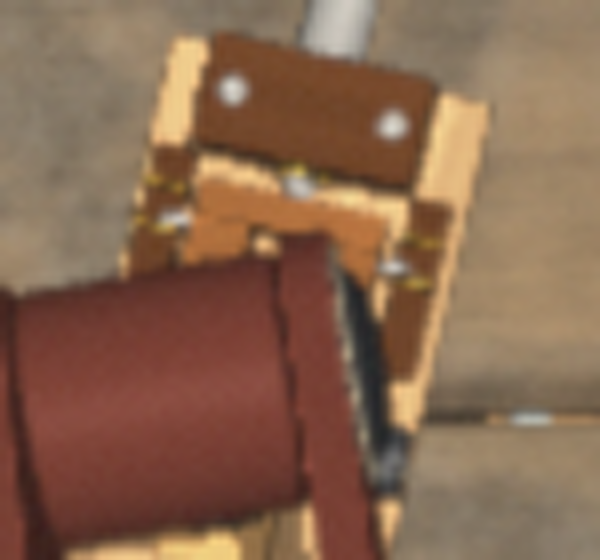

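The pointers have moved to (172,217) and (393,267), about 31 crop pixels or roughly 11.5 mm of travel, just inside the near rib. I need about 4.5 mm more, and a little less bed pressure.

Emit:
apply_moves([
  [1,0,-0.5,0,0,0,0],
  [1,1.5,0,0,0,0,0],
  [1,1.5,0,0,0,0,0],
  [1,1.5,-0.3,0,0,0,0],
  [1,0.5,0,0,0,0,0],
  [1,0,0,0,0,0,0],
  [1,0,0,0,0,0,0],
  [1,0,0,0,0,0,0],
  [1,0,0,0,0,0,0],
])

```text
time: 14.7
tool_pos: [0.5229, 0.1673, 0.0411]
tool_rot: [-0.702, 0.703, -0.082, 0.075]
contact_force: [-13.6, 3.0, 7.7]
gripper_width: 0.458
```

Run:
```python
from h import *
rep()
im=manip.grab_frame("top");a=cv2.resize(im[170:225,180:255],None,fx=8,fy=8,interpolation=2)
s=manip.grab_frame("scene");rep();cv2.imwrite("pics/s5.png",np.vstack([a[:,:600],cv2.resize(s[185:185+20,205:280],(600,160),interpolation=2)]) if 0 else a)
cv2.imwrite("pics/s6.png",cv2.resize(s[165:240,190:290],None,fx=8,fy=8,interpolation=2))
```

```text
t 14.7 tcp [522.9 167.3  41.1] yawx -12.75 down [-0.01  0.   -1.  ] F [-13.59   3.02   7.69] g 0.458 q [ 0.17  0.11  1.93  0.    1.11 -1.18]
t 14.8 tcp [522.9 167.3  41.1] yawx -12.75 down [-0.01  0.   -1.  ] F [-13.36   3.12   6.78] g 0.456 q [ 0.17  0.11  1.93  0.    1.11 -1.18]
```

View pics/s5.png

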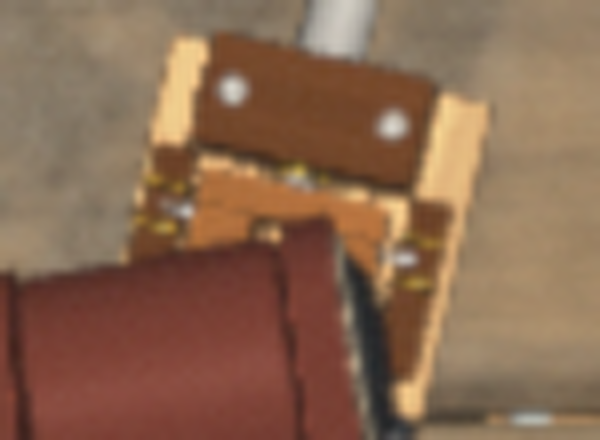

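View pics/s6.png

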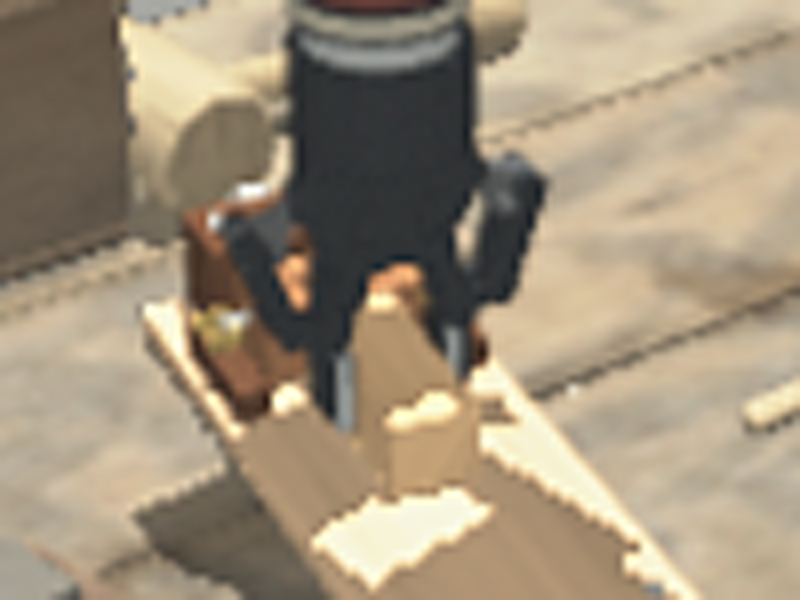

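The pointers at (180,208) and (403,258) stand about midway between the ribs, around 15.5 mm of travel. The scene crop shows the rail flat, in line and gripped. The TCP is within about 1 mm of where the rail mid should be with the shoulder home. I check it holds steady, then hand in.

Emit:
apply_moves([
  [1,0,0,0,0,0,0],
  [1,0,0,0,0,0,0],
  [1,0,0,0,0,0,0],
  [1,0,0,0,0,0,0],
  [1,0,0,0,0,0,0],
  [1,0,0,0,0,0,0],
])

```text
time: 15.4
tool_pos: [0.5229, 0.1673, 0.0411]
tool_rot: [-0.702, 0.703, -0.082, 0.075]
contact_force: [-13.3, 2.5, 6.6]
gripper_width: 0.456
```

```bash
python3 -c "
from h import *
rep();print(manip.job_done());rep()"
```

```text
t 15.4 tcp [522.9 167.3  41.1] yawx -12.76 down [-0.01  0.   -1.  ] F [-13.3    2.54   6.57] g 0.456 q [ 0.17  0.11  1.93  0.    1.11 -1.18]
the job is handed in; nothing more can be done
None
the job is handed in; nothing more can be done
```

The small rail is laid flat on the bed with its tongue home in the fork. The arm is still gripping it and pushing steadily, and the job was handed in at 15.4 s. I kept the arm clear of the mallet, dowel and oilstone, and none appeared disturbed in the pictures.

**Last checks that agreed:**
- The pointers stand about midway between the brass ribs on both sides, roughly 15.5 mm of travel.
- The tool position was unchanged over the last 0.7 s.
- The tool is within about 1 mm of where it should be with the shoulder against the prong tips, and its tilt is 0.01 rad.

**Not fully settled:**
- The wrist reads about 13.5 N against the push, more than the roughly 9.2 N the spring should give. I put the difference down to friction from about 7 N of pressure on the bed, which I did not measure separately.
- The wrist hid the shoulder contact from the top camera, so I inferred it from the tool position and the force at first contact.

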